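# Oil a batch of bolts and pour them from the spout pan into the bin

### The arm

A 6-joint arm with a two-finger parallel gripper is mounted at the origin on the work surface; the furniture and walls round the work are solid. World frame = base frame: x ahead of the robot, y to its left, z up, the work surface at z = 0. Lengths are in mm, angles in degrees, forces in N, time in s.
With the tool pointing down it reaches from about 300 to 875 mm from the base axis. Payload 6.4 kg.
Tool frame: the origin (TCP) lies midway between the tips of the shut fingers; the grasp point (between the pads) lies 19 mm behind it; z points along the fingers, y is the direction in which the jaws open and shut (so a half turn about z gives the same grasp; the last joint's range is limited). The gripper opens to 85 mm and grips with 20 to 120 N. Pads are 22 mm wide; open, the fingers measure 114 mm over their backs; the gripper's body (76 mm by 85 mm) begins 54 mm behind the grasp point. The pads swing forward as they close: fully open they stand 13 mm farther back than shut.
Start: joints at [-83.211, 10.359, 92.074, -0, 77.567, -11.82], TCP at [183.51, -544.945, 231.288] pointing down, gripper open.
Joint ranges: [-171.53, 171.53], [-51.25, 118.39], [17.06, 147.69], [-65.23, 245.23], [0, 150.52], [-178.68, 178.68]. Speed limits (degrees/s): [147.25, 147.25, 172.46, 180, 180, 180].

### API

Orientations are given as [roll, pitch, yaw] about the fixed x, y, z axes, in that order (R = Rz(yaw) Ry(pitch) Rx(roll)).
In Python, from station import env, jaws, viewer, ticket, models gives the robot as it stands. The module is installed in compiled form; this text tells all that it offers. Calls block until the motion is done:
- env.move_to(position, orientation): joint-space move of the TCP to a pose.
- env.move_straight(position, rot=None, feed=150, threshold=None): straight line of the TCP; rot=None keeps the orientation; feed is the mean speed in mm/s. With threshold (N) it stops when the force on the tool has changed by that much, and returns True; else False.
- env.move_joints(angles): joint-space move.
- jaws.set_gripper(opening, strength=None): finger opening in mm; strength is the grip in N (None keeps the last); returns when the fingers have stopped.
- env.pause(seconds).
- env.inverse_kinematics(position, orientation): joint angles nearest the present ones, or None.
- viewer.snapshot(name): name is "side" or "top" or "wrist"; returns a dict with "image" (400x640x3 uint8, red, green, blue), "fx", "fy", "cx", "cy" (pixels), "eye" and "attitude" of the camera in the world. Camera axes: x right, y down, z forward; pixel columns grow to the right and rows downward; lengths in mm; the calibration is good to about 2 mm. A picture is of the moment at which its call begins. There is no depth.
A pose or a line that the arm cannot do raises env.MotionError and nothing moves.
- ticket.sign_off(): hands the job in, once; it reports no verdict.
Trained networks look in a picture, given as the dict that the camera call returned (one of the last four; its "shot" number tells which), for a name from the list of things; names that differ only in an ending like _2 or _b are one class to them, and where a whole thing is asked for, a point or a joint stands for the part that bears it (a point fixed in the world has none). Each returns a list of dicts, best first, with "confidence" (0 to 1); they miss things now and then, are a little off and sometimes report something else, mostly with a low value. They report only what shows in the picture. A call takes as long as a camera call. They do not tell look-alikes from the thing itself.
- models.boxes_of(query, picture): "extent" ([left, top, right, bottom] in pixels, round what is visible of it).
- models.cut_out(query, picture): "pixels" (400x640 bool, what is visible of it) and "extent" ([left, top, right, bottom] in pixels, round what is visible of it).
- models.landmark_of(query, picture): "at" ([column, row] in pixels: a listed point, or the origin of a listed thing).
Readings, each from a call of its own:
- env.current_t(): time.
- env.current_joint_pos(): joint angles.
- env.current_qvel(): joint speeds.
- env.current_effort(): joint torques, N m.
- env.current_tcp_pos(): TCP position.
- env.current_ee_rot(): TCP orientation.
- env.current_contact_force(): force on the tool from outside, world axes, zero at the start.
- env.current_ft_torque(): the same for the moment, N m.
- env.current_grip_width(): finger opening in mm.
Only numpy, scipy, OpenCV 4.12 (cv2) and the standard library are available. Lean on these libraries where they do the work, as an engineer would, in place of code of your own. Each camera call takes 0.05 s, during which the arm holds its last target. There are 200 camera calls.

### The job

Lay all the loose bolts from the bench in the spout pan, then give them a shot of oil by pressing the sprayer's nozzle cap right down and letting it come up again. With the parts bin slid up close in front of the pedestal, centred under the spout, tip the pan up by its knob so that the bolts run out through the notched corner into the bin; then let the pan back down level and draw the full bin straight back out again, a hand's width clear of the pedestal. Leave every bolt in the bin, the bin flat on the bench, and the offcut of box section and the wood block undisturbed.

Things in the scene. Friction and masses are not known exactly. Their poses are not given: they have to be found in the camera images.
- stand: fixed grey pedestal (80 x 150 mm, 88 mm high, on a 150 x 200 x 8 mm foot plate) that carries the pan. Origin: on the bench straight below the pan's hinge line; x along the hinge line, +y the way the spout points (the pan's knob is on the -y side), z up. Its front face stands at y = +0.005. Shifted and turned from start to start, but fixed
- pan (a joint): tilt of the square pan, rad: 0 level (rests there) to 1.0, growing as the knob is lifted; it swings about a line along the stand's x, 115 mm above the stand's origin, the spout going down. If let go it sinks back, slowed by a damper. About 4 N at the knob lifts it. The metal is slippery: bolts slide from about 0.2 rad and run out by about 0.9; a shake frees a jammed one
- pan_mid (a point): centre of the pan's floor, upper face (level: stand x 0, y -0.060, z 0.119; axes as the stand's). Pan 170 x 170 mm, 4 mm metal, walls 24 mm above the floor, one diagonal along the stand's y. The walls stop 90 mm short of the spout corner: an open notch 125 mm wide. The bare floor tip reaches stand y +0.060, 115 mm above the bench, and dips to about 65 mm at full tilt
- pan_knob (a point): centre of the black ball knob, 26 mm across, on an upright 10 mm stem behind the pan's closed corner: at tilt 0 at stand x 0, y -0.195, z 0.170 (195 mm behind the hinge line and 55 mm above it). Pinched from above across the stand's x direction the ball turns between the fingers as the pan tips
- nozzle_cap (a joint): travel of the sprayer's sprung nozzle cap, m: 0 up, 0.008 fully down (about 2.5 N to start, 7.5 N at the bottom); it springs up when let go
- cap_top (a point): middle of the top of the nozzle cap: a black cap 34 mm across, 155 mm above the bench, on an upright steel pump sprayer (60 mm across) that is clamped to a foot plate screwed to the bench beside the pan, its nozzle towards the pan. z up
- bin: open grey parts bin, outside 170 (x) x 150 (y) x 55 mm high, walls and floor 5 mm, about 0.35 kg, loose on the bench; origin at the centre of its underside, z up. Its grip plate is on the +y wall, the side away from the pedestal
- bin_grip (a point): grip point of the bin's upright grip plate: 70 mm from the bin's origin along its +y, 75 mm up. The plate is 50 mm wide (x), 10 mm thick (y), and stands 36 mm above the bin's rim, to 91 mm
- box_section: bystander: dark offcut of steel box section, 40 (x) x 110 (y) x 30 mm; origin at its underside
- wood_block: bystander: beech block, 62 (x) x 130 (y) x 42 mm; origin at its underside
- bolt_a_mid (a point): middle of a loose hex bolt, 69 mm long (along its own y, head at +y), shank 12.4 mm thick, head 22 x 19 mm; lying on a surface this point is 9 mm above it. May be absent
- bolt_b_mid (a point): middle of a loose hex bolt, 69 mm long (along its own y, head at +y), shank 12.4 mm thick, head 22 x 19 mm; lying on a surface this point is 9 mm above it. May be absent
- bolt_c_mid (a point): middle of a loose hex bolt, 69 mm long (along its own y, head at +y), shank 12.4 mm thick, head 22 x 19 mm; lying on a surface this point is 9 mm above it. May be absent
- bolt_d_mid (a point): middle of a loose hex bolt, 69 mm long (along its own y, head at +y), shank 12.4 mm thick, head 22 x 19 mm; lying on a surface this point is 9 mm above it. May be absent
- bolt_e_mid (a point): middle of a loose hex bolt, 69 mm long (along its own y, head at +y), shank 12.4 mm thick, head 22 x 19 mm; lying on a surface this point is 9 mm above it. May be absent
- bolt_f_mid (a point): middle of a loose hex bolt, 69 mm long (along its own y, head at +y), shank 12.4 mm thick, head 22 x 19 mm; lying on a surface this point is 9 mm above it. May be absent
There are look-alikes about, which are no part of the job. Leave any green look-alike of the part that bears nozzle_cap alone.

How it is judged:
By the outcome, as a careful person would: the job done as asked, in the order asked, and still so for the second after the job is handed in, with the robot touching nothing.
Of bolt_a, bolt_b, bolt_c, bolt_d, bolt_e, bolt_f only 4 to 6 are there at a start; the rules pass over those that are not, and their reading is None.
At some moment in a run one of bin may be knocked a few centimetres aside while the robot is not near it.
Once in a run the grip may slacken for a moment while it holds something.
It also fails if it takes over 210 s, if anything falls off the work surface, if the arm or the gripper's body presses on something with over 40 N, if the wrist force passes 120 N, or if a joint passes its speed limit or range.

## Working session

There is one attempt and no reset: what is moved stays moved. The work goes in short steps, each a Python script; the robot and the scene stay as the last script left them, time stands still between calls to the robot, and variables do not carry over. Pictures are saved under pics/ and viewed, about 12 in all and at most 16, crops included, and the job is handed in when it is done.

```bash
ls; mkdir -p pics; cat > h.py <<'E'
import numpy as np, cv2
from station import env, jaws, viewer, ticket, models
def save(s,n): cv2.imwrite(f'pics/{n}.png', cv2.cvtColor(s['image'],cv2.COLOR_RGB2BGR))
def Rm(s):
    a=np.array(s['attitude'],float)
    if a.shape==(3,3): return a
    from scipy.spatial.transform import Rotation as R
    return R.from_euler('xyz',a,degrees=True).as_matrix() if a.size==3 else R.from_quat(a).as_matrix()
def ray(s,p):
    d=Rm(s)@np.array([(p[0]-s['cx'])/s['fx'],(p[1]-s['cy'])/s['fy'],1.]); return np.array(s['eye'],float),d
def onz(s,p,z):
    e,d=ray(s,p); return e+d*(z-e[2])/d[2]
def tri(obs):
    A=np.zeros((3,3));b=np.zeros(3);L=[]
    for s,p in obs:
        e,d=ray(s,p); d=d/np.linalg.norm(d); M=np.eye(3)-np.outer(d,d); A+=M;b+=M@e;L.append((e,M))
    x=np.linalg.solve(A,b); return x,max(np.linalg.norm(M@(x-e)) for e,M in L)
def proj(s,X):
    c=Rm(s).T@(np.array(X,float)-np.array(s['eye'])); return np.array([s['fx']*c[0]/c[2]+s['cx'],s['fy']*c[1]/c[2]+s['cy']])
E
python3 - <<'E'
from h import *
ss={}
for n in('side','top'):
    s=ss[n]=viewer.snapshot(n); save(s,n+'0'); print(n,s['eye'],s['attitude'],s['fx'],s['cx'],s['cy'])
    for q in['stand','pan_mid','pan_knob','cap_top','bin','bin_grip','box_section','wood_block','bolt_a_mid']:
        print(q,[(np.round(d['at']).tolist(),round(d['confidence'],2)) for d in models.landmark_of(q,s)[:9]])
E
```

```text
pics
side [   44.44426147 -1152.72241551   741.64165912] [-118.21179669    0.63270308  -26.18592893] 413.93371360202684 322.78244059049115 199.7981976688134
stand [([293.0, 208.0], 0.61)]
pan_mid [([298.0, 183.0], 0.72)]
pan_knob [([314.0, 186.0], 0.9)]
cap_top [([394.0, 269.0], 0.62), ([290.0, 211.0], 0.61), ([355.0, 185.0], 0.52)]
bin [([267.0, 190.0], 0.66)]
bin_grip [([259.0, 163.0], 0.56)]
box_section [([395.0, 235.0], 0.91), ([259.0, 165.0], 0.42)]
wood_block [([339.0, 194.0], 0.86)]
bolt_a_mid [([380.0, 269.0], 0.57)]
top [ 437.01222547  -82.53357663 1586.70046333] [-174.72241359   -0.37681589  -91.73692551] 508.1579199773513 326.82588831684143 200.87902473249966
stand [([264.0, 223.0], 0.86)]
pan_mid [([284.0, 217.0], 0.65)]
pan_knob [([326.0, 216.0], 0.94), ([376.0, 152.0], 0.19)]
cap_top [([359.0, 260.0], 0.7), ([323.0, 167.0], 0.68), ([484.0, 216.0], 0.58)]
bin [([202.0, 230.0], 0.97)]
bin_grip [([176.0, 231.0], 0.55)]
box_section [([373.0, 149.0], 0.59)]
wood_block [([266.0, 158.0], 0.83)]
bolt_a_mid [([202.0, 232.0], 0.6), ([415.0, 196.0], 0.46), ([323.0, 168.0], 0.35)]
```

```bash
python3 - <<'E'
import cv2
a=cv2.imread('pics/top0.png');cv2.imwrite('pics/top0c.png',cv2.resize(a[80:330,120:520],(800,500),interpolation=cv2.INTER_CUBIC))
a=cv2.imread('pics/side0.png');cv2.imwrite('pics/side0c.png',cv2.resize(a[100:350,180:520],(800,588),interpolation=cv2.INTER_CUBIC))
E
```

```text
(no output)
```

View pics/top0c.png

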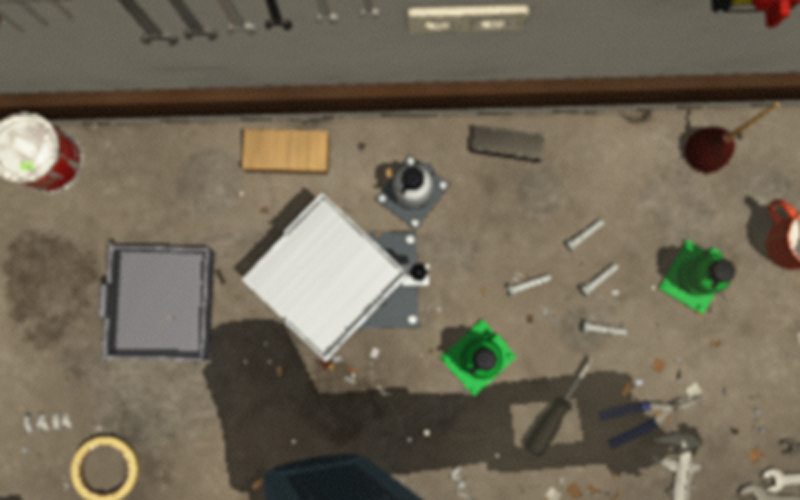

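View pics/side0c.png

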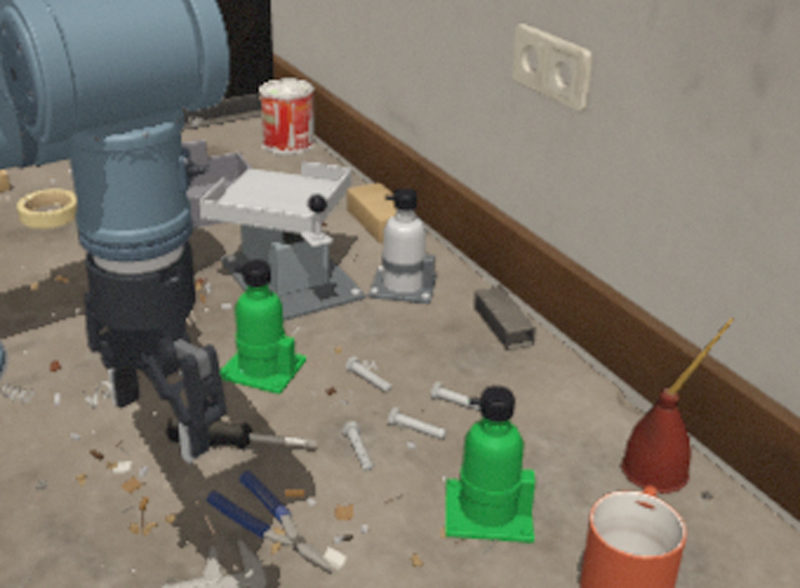

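The steel sprayer (top crop 412,180; side crop 404,240) is the real one. The two green ones, at top crop (483,357) and (718,272), are decoys. Four bolts show at top crop (585,234), (528,284), (600,278) and (604,328). The spout points left, with the bin to its left and its grip plate on the far side.

```bash
python3 - <<'E'
from h import *
env.move_to([370,-420,380],env.current_ee_rot())
T=viewer.snapshot('top');S=viewer.snapshot('side');W=viewer.snapshot('wrist');save(W,'w1');save(T,'top1');save(S,'side1')
print('rot',env.current_ee_rot(),'t',env.current_t())
f=lambda u,v:(120+u/2,80+v/2)
g=lambda u,v:(180+u*340/800,100+v*250/588)
print('knob',tri([(T,models.landmark_of('pan_knob',T)[0]['at']),(S,models.landmark_of('pan_knob',S)[0]['at'])]))
print('cap',tri([(T,f(412,178)),(S,g(404,197))]), 'pixT cap at155',onz(T,f(412,178),155))
for n,p,z in [('spout',(243,279),119),('padT',(321,194),143),('panR',(405,272),143),('panB',(325,358),143),('bin1',(108,243),55),('bin2',(212,245),55),('bin3',(208,357),55),('bin4',(107,357),55),
 ('b1',(585,234),9),('b2',(528,284),9),('b3',(600,278),9),('b4',(604,328),9),('wood',(285,150),42),('box',(506,144),30)]:
    print(n,np.round(onz(T,f(*p),z)))
for s in (T,S,W):
  for q in ['bolt_a_mid','cap_top','bin_grip','pan_mid','stand','bin']:
    print(q,[(np.round(d['at']).tolist(),round(d['confidence'],2)) for d in models.landmark_of(q,s)[:9]])
E
```

```text
rot [-1.79864445e+02  3.96148179e-02  1.84934425e+01] t 2.2
knob (array([525.28829747, -89.11357249, 179.21262517]), np.float64(2.3834642233585623))
cap (array([661.7698322 , -96.58054057, 145.66972775]), np.float64(0.28263464023429724)) pixT cap at155 [660.05918452 -96.36606179 155.        ]
spout [526. 152. 119.]
padT [643.  34. 143.]
panR [527. -82. 143.]
panB [409.  34. 143.]
bin1 [590. 365.  55.]
bin2 [582. 208.  55.]
bin3 [414. 216.  55.]
bin4 [419. 367.  55.]
b1 [ 587. -365.    9.]
b2 [ 511. -273.    9.]
b3 [ 517. -385.    9.]
b4 [ 440. -388.    9.]
wood [727.  96.  42.]
box [ 729. -245.   30.]
bolt_a_mid [([415.0, 198.0], 0.6)]
cap_top [([386.0, 224.0], 0.71), ([326.0, 163.0], 0.69), ([361.0, 258.0], 0.6), ([483.0, 217.0], 0.58), ([410.0, 200.0], 0.53)]
bin_grip [([174.0, 230.0], 0.89)]
pan_mid [([282.0, 217.0], 0.87)]
stand [([265.0, 223.0], 0.97)]
bin [([202.0, 233.0], 0.56)]
bolt_a_mid [([376.0, 270.0], 0.67)]
cap_top [([393.0, 270.0], 0.63), ([354.0, 184.0], 0.53), ([288.0, 212.0], 0.41)]
bin_grip [([259.0, 166.0], 0.88)]
pan_mid [([298.0, 183.0], 0.9)]
stand [([294.0, 208.0], 0.59)]
bin [([264.0, 189.0], 0.61)]
bolt_a_mid [([327.0, 6.0], 0.86)]
cap_top [([452.0, 84.0], 0.91), ([145.0, 86.0], 0.6)]
bin_grip []
pan_mid []
stand []
bin []
```

View pics/w1.png

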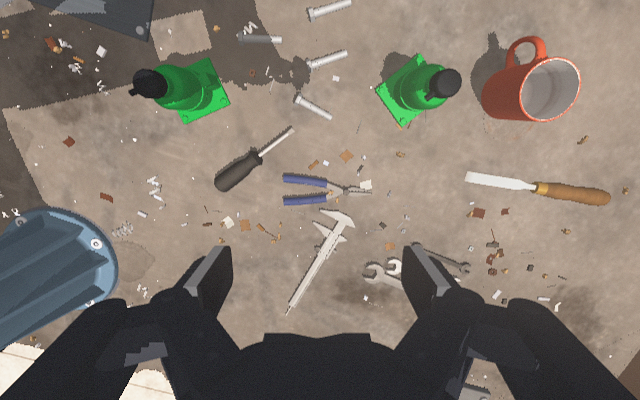

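The wrist view shows four bolts at (330,10), (262,38), (327,58) and (313,107). Two green decoys flank them. I'll centre the wrist camera over the bolts next.

```bash
cat > v.py <<'E'
from h import *
W=viewer.snapshot('wrist'); p=np.array(env.current_tcp_pos())
c=onz(W,(320,170),0); tgt=np.array([513,-350,0]); d=tgt-c; print('centre',c)
r=[180,0,18.5]
out=[]
for k,o in enumerate([(0,0),(30,-60)]):
    env.move_to([p[0]+d[0]+o[0],p[1]+d[1]+o[1],340],r)
    s=viewer.snapshot('wrist'); save(s,f'w2_{k}'); out.append(s)
    for q in ['bolt_a_mid','cap_top']:
        print(q,[(np.round(d_['at']).tolist(),round(d_['confidence'],2),np.round(onz(s,d_['at'],9)).tolist()) for d_ in models.landmark_of(q,s)])
    print([(np.round(x['extent']).tolist(),round(x['confidence'],2),int(x['pixels'].sum())) for x in models.cut_out('bolt_a_mid',s)])
import pickle; pickle.dump(out,open('w2.pkl','wb'))
cv2.imwrite('pics/w2.png',cv2.resize(np.hstack([cv2.imread('pics/w2_0.png')[:300],cv2.imread('pics/w2_1.png')[:300]]),(800,188))) 
E
python3 v.py
```

```text
centre [ 342.11547328 -434.75991733    0.        ]
bolt_a_mid [([340.0, 133.0], 0.72, [588.0, -358.0, 9.0])]
cap_top [([467.0, 239.0], 0.91, [486.0, -638.0, 9.0]), ([173.0, 245.0], 0.57, [306.0, -139.0, 9.0])]
[]
bolt_a_mid [([302.0, 140.0], 0.75, [589.0, -364.0, 9.0])]
cap_top [([410.0, 247.0], 0.83, [468.0, -608.0, 9.0]), ([120.0, 253.0], 0.59, [290.0, -111.0, 9.0])]
[([279.0, 130.0, 324.0, 152.0], 0.85, 355)]
```

View pics/w2_0.png

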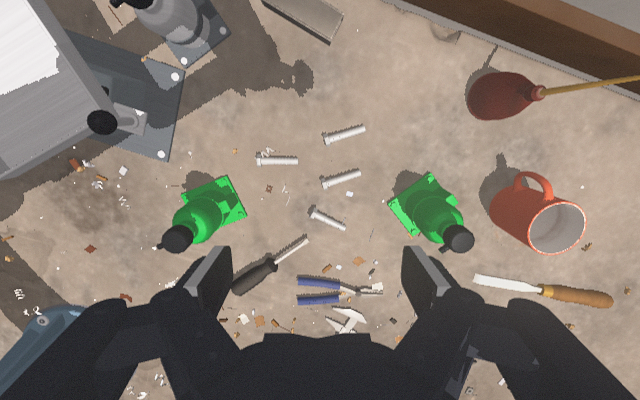

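Exactly four bolts show: (345,134), (277,160), (341,179) and (327,218), with the heads at their left ends. I'll segment them in both views and triangulate.

```bash
cat > seg.py <<'E'
from h import *
def bolts(s,box=None,thr=150,amin=120):
    im=s['image'].astype(int); m=((im.min(2)>thr)&(im.max(2)-im.min(2)<18)).astype(np.uint8)
    if box is not None:
        k=np.zeros_like(m);k[box[1]:box[3],box[0]:box[2]]=1;m*=k
    m=cv2.morphologyEx(m,cv2.MORPH_CLOSE,np.ones((3,3)))
    n,l,st,c=cv2.connectedComponentsWithStats(m); r=[]
    for i in range(1,n):
        if st[i,4]<amin: continue
        pts=np.argwhere(l==i)[:,::-1].astype(np.float32)
        (cx,cy),_,_=rc=cv2.minAreaRect(pts); b=cv2.boxPoints(rc)
        e=sorted(range(4),key=lambda k:np.linalg.norm(b[k]-b[(k+1)%4]))
        ends=[(b[k]+b[(k+1)%4])/2 for k in e[:2]]
        r.append(dict(c=np.array([cx,cy]),ends=ends,area=int(st[i,4])))
    return r
E
python3 - <<'E'
from seg import *; import pickle
o=pickle.load(open('w2.pkl','rb'))
B=[bolts(o[0],(240,115,400,240)),bolts(o[1],(190,115,380,245))]
for b in B[0]:
    X=onz(o[0],b['c'],9); e=[onz(o[0],q,9) for q in b['ends']]; v=e[1]-e[0]
    best=min(B[1],key=lambda q:np.linalg.norm(onz(o[1],q['c'],9)-X))
    print(np.round(b['c']),b['area'],X.round(1),'len',np.linalg.norm(v).round(),'ang',np.degrees(np.arctan2(v[1],v[0])).round(1),'tri',tri([(o[0],b['c']),(o[1],best['c'])]))
E
```

```text
[345. 135.] 273 [ 588.1 -367.1    9. ] len 67.0 ang 126.8 tri (array([ 587.72528535, -367.0195096 ,   11.8887701 ]), np.float64(0.5976886633684976))
[276. 156.] 293 [ 520.9 -270.4    9. ] len 69.0 ang -67.6 tri (array([ 520.38092042, -272.72109765,   19.5330072 ]), np.float64(2.8695433868012783))
[342. 180.] 234 [ 517.1 -387.4    9. ] len 68.0 ang 127.5 tri (array([ 518.13132037, -386.53006795,   15.12756464]), np.float64(0.15844965308780307))
[328. 220.] 208 [ 441.5 -389.7    9. ] len 66.0 ang -94.2 tri (array([ 443.06760873, -389.03211439,   14.95800593]), np.float64(0.5558751366729568))
```

```bash
cat > pick.py <<'E'
from seg import *
def yawpick(p,ths):
    c=[]
    for t in ths:
        t=(t+180)%360-180
        q=env.inverse_kinematics(p,[180,0,t])
        if q is not None: c.append((abs(q[5]),t))
    return min(c)[1]
def look(X,ang,z=130):
    y=yawpick([X[0],X[1],z],[ang,ang+180])
    env.move_to([X[0],X[1],z],[180,0,y]); s=viewer.snapshot('wrist')
    return s,y
def refine(s,X):
    u=proj(s,[X[0],X[1],9]); L=[b for b in bolts(s,amin=300) ]
    L=[b for b in L if np.linalg.norm(onz(s,b['c'],9)[:2]-X[:2])<25]
    print('pred px',u.round(),[(b['c'].round().tolist(),b['area']) for b in L])
    if not L: return None
    b=max(L,key=lambda b:b['area']); e=[onz(s,q,9) for q in b['ends']]; v=e[1]-e[0]
    return (e[0]+e[1])/2,np.degrees(np.arctan2(v[1],v[0])),np.linalg.norm(v)
E
python3 - <<'E'
from pick import *
jaws.set_gripper(60,40)
s,y=look([587.9,-367],126.8); save(s,'w3'); print(y,env.current_joint_pos(),env.current_t()); print(refine(s,np.array([587.9,-367])))
E
```

```text
126.80000000000001 [-4.17680816e+01  3.03055265e+01  7.79199787e+01 -3.55538631e-04
  7.17082933e+01 -7.85221719e+01] 6.8667
pred px [316. 191.] [([316.0, 190.0], 541)]
(array([ 587.96009919, -367.70467717,    9.        ]), np.float64(-53.28420058146674), np.float64(68.16042040020814))
```

View pics/w3.png

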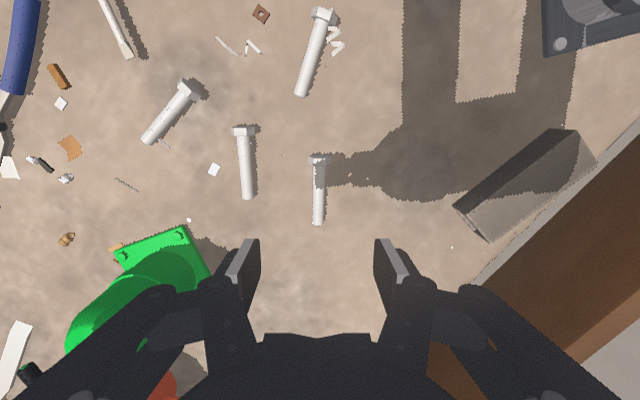

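The close view agrees with the prediction: bolt at (317,190), upright between the jaws. I'll pick this one and lay it in the pan.

```bash
cat >> pick.py <<'E'
def pick(X,ang):
    s,y=look(X,ang); r=refine(s,np.array(X[:2],float))
    if r is None or not 58<r[2]<80: raise SystemExit(f'bad refine {r}')
    P,a,L=r; a=yawpick([P[0],P[1],100],[a,a+180]); print('refined',P.round(1),round(a,1),round(L,1))
    jaws.set_gripper(50,40)
    env.move_straight([P[0],P[1],60],[180,0,a],feed=150)
    hit=env.move_straight([P[0],P[1],3],feed=70,threshold=15)
    jaws.set_gripper(0,40); w=env.current_grip_width(); print('hit',hit,'width',w)
    env.move_straight([P[0],P[1],240],feed=250)
    w=env.current_grip_width(); print('lifted',w)
    return w>6
def place(X,Y,zf=119):
    y=yawpick([X,Y,240],[90,-90]); env.move_to([X,Y,240],[180,0,y])
    w=env.current_grip_width(); 
    if w<6: print('LOST'); return False
    hit=env.move_straight([X,Y,zf+5],feed=120,threshold=12)
    print('place hit',hit,env.current_tcp_pos()[2].round(1),'w',round(w,1))
    jaws.set_gripper(20,40); env.move_straight([X,Y,240],feed=250); return True
E
python3 - <<'E'
from pick import *
if pick([587.9,-367.4],126.8): place(586,33)
print(env.current_t())
env.move_to([526,-70,330],[180,0,90]); s=viewer.snapshot('wrist'); save(s,'w4')
for n in('pan_mid','pan_knob','cap_top'): print(n,[(np.round(d['at']).tolist(),round(d['confidence'],2)) for d in models.landmark_of(n,s)[:3]])
print('proj panmid',proj(s,[526.5,33,119]),'knob',proj(s,[526.5,-102,170]),'cap',proj(s,[660,-96,155]))
E
```

```text
pred px [316. 191.] [([315.0, 191.0], 535)]
refined [ 587.2 -368.3    9. ] 125.6 67.9
hit False width 10.683785004761058
lifted 10.464406441226268
place hit False 124.7 w 10.2
14.0333
pan_mid [([316.0, 85.0], 0.69), ([370.0, 84.0], 0.29)]
pan_knob [([316.0, 215.0], 0.68)]
cap_top [([218.0, 277.0], 0.75), ([440.0, 205.0], 0.67)]
proj panmid [317.98010502  85.20648837] knob [317.98880753 211.34101888] cap [434.01066513 202.12872785]
```

View pics/w4.png

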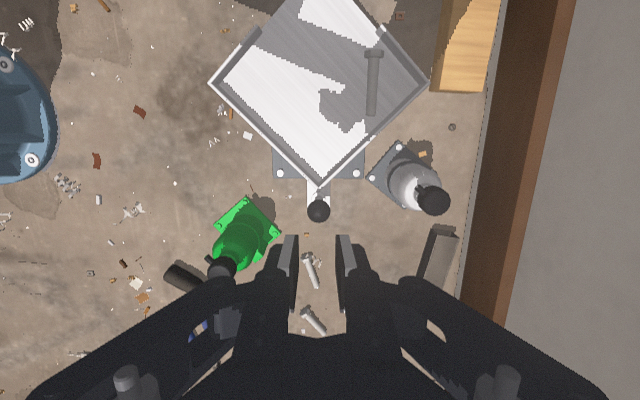

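The bolt lies in the pan at (374,80). The stand estimate matches: pan (317,85), knob (318,211), steel cap about (434,200). I'll pick the other three.

```bash
python3 - <<'E'
from pick import *
for X,a,px in [([518,-387],127.5,546),([442,-389.5],-94,506),([517,-272],-67,466)]:
    jaws.set_gripper(60,40)
    if not(pick(X,a) and place(px,33)): break
    print('t',env.current_t())
env.move_to([526,-70,330],[180,0,90]); s=viewer.snapshot('wrist'); save(s,'w5')
E
```

```text
pred px [316. 191.] [([316.0, 190.0], 555)]
refined [ 518.1 -387.3    9. ] 127.4 68.2
hit False width 10.65328938239466
lifted 10.563122326506724
place hit False 124.8 w 10.0
t 23.725
pred px [316. 192.] [([314.0, 193.0], 772)]
refined [ 440.2 -391.     9. ] 89.9 65.2
hit False width 10.502014738489954
lifted 10.447916873614647
place hit False 124.7 w 10.5
t 32.85
pred px [316. 192.] [([311.0, 198.0], 572)]
refined [ 515.2 -279.7    9. ] 108.1 59.1
hit False width 10.365335362536282
lifted 10.167416996428551
place hit False 124.7 w 10.6
t 41.1833
```

View pics/w5.png

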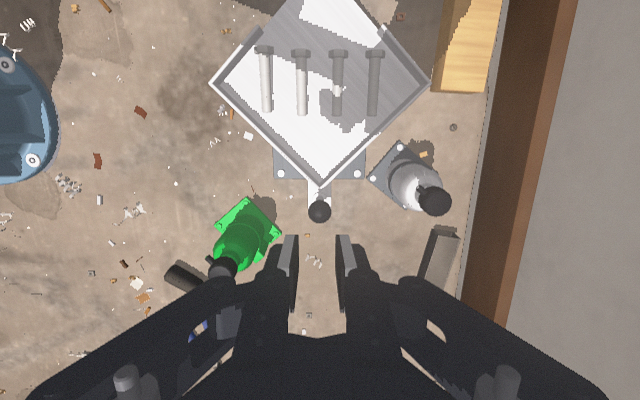

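All four bolts lie in the pan, at (264,80), (302,80), (338,80) and (374,80). Next is the cap. The steel sprayer at (434,200) is the one beside the pan with its nozzle towards it, so I'll take a close crop to confirm.

```bash
python3 - <<'E'
from h import *
jaws.set_gripper(0,40)
O=[]
for p in [[660,-200,270],[640,-180,300]]:
    env.move_to(p,[180,0,90]); s=viewer.snapshot('wrist'); d=models.landmark_of('cap_top',s)
    print([(np.round(x['at'],1).tolist(),round(x['confidence'],2),onz(s,x['at'],155).round(1).tolist()) for x in d[:3]],proj(s,[660,-96,155]).round())
    O.append((s,d[0]['at']))
print(tri(O))
s=O[0][0]; save(s,'w6'); 
S=viewer.snapshot('side');T=viewer.snapshot('top');save(T,'top2');save(S,'side2')
print([(n,tri([O[0],(v,d['at'])])) for n,v in(('side',S),('top',T)) for d in models.landmark_of('cap_top',v)])
u=proj(s,[660,-96,155]).astype(int); im=cv2.imread('pics/w6.png')
c=im[max(0,u[1]-80):u[1]+80,u[0]-100:u[0]+100]; cv2.imwrite('pics/w6c.png',cv2.resize(c,None,fx=3,fy=3)); print('crop origin',u-[100,80])
E
```

```text
[([322.9, 73.7], 0.97, [664.6, -95.9, 155.0]), ([39.1, 190.8], 0.82, [401.0, -196.8, 155.0])] [317.  74.]
[([342.2, 103.1], 0.89, [665.5, -98.0, 155.0]), ([88.6, 199.3], 0.66, [400.0, -195.2, 155.0])] [337. 101.]
(array([664.02042475, -98.31636928, 173.77492036]), np.float64(0.2656202581142798))
[('side', (array([571.30512607, -43.90230827,  35.38530183]), np.float64(102.76875277749596))), ('side', (array([ 737.36001269, -111.91178037, -190.80134229]), np.float64(87.08526506055732))), ('side', (array([663.46271787, -93.98536117, 145.39504151]), np.float64(1.5404767244693034))), ('top', (array([ 553.09275408, -219.24225307, 1136.58290747]), np.float64(93.01710543193259))), ('top', (array([ 537.08253361, -156.85977257,  865.89316182]), np.float64(116.271338633129)))]
crop origin [217  -7]
```

View pics/w6c.png

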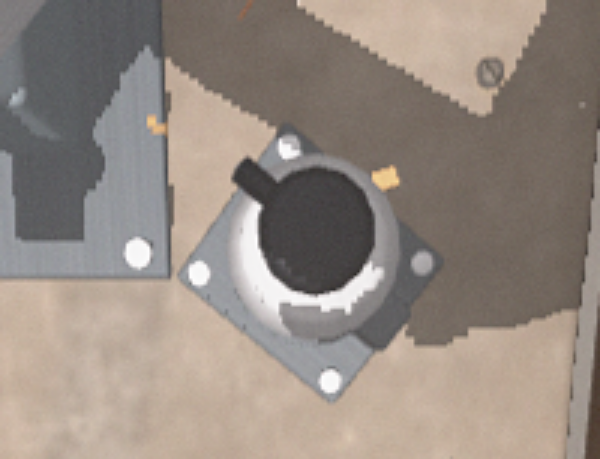

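This is the grey steel sprayer. The cap disc is centred at crop (317,228), i.e. image (323,75), with its nozzle towards the pan. The side view gave a height of 145 and the wrist pair 174, which bracket the stated 155. I'll press it.

```bash
python3 - <<'E'
from h import *
P=[664.3,-97]
env.move_to([*P,200],[180,0,90]); f0=np.array(env.current_contact_force())
env.move_straight([*P,162],feed=80)
h=env.move_straight([*P,140],feed=15,threshold=3); z0=env.current_tcp_pos()[2]; print('contact',h,z0,env.current_contact_force()-f0)
for z in np.arange(z0-4,z0-13,-1.5):
    h=env.move_straight([*P,z],feed=12,threshold=14); f=env.current_contact_force()-f0
    print(round(z,1),h,env.current_tcp_pos()[2].round(2),f.round(1))
    if f[2]>11: break
env.pause(0.4); print(env.current_contact_force()-f0)
env.move_straight([*P,200],feed=60); env.pause(.3)
env.move_straight([*P,270],feed=150)
print(env.current_contact_force()-f0,env.current_t())
E
```

```text
contact True 152.67868948798304 [3.01968711 0.19145867 2.98250188]
148.7 False 149.0 [0.7 1.2 5.5]
147.2 False 147.63 [-0.8  1.2  5.9]
145.7 False 147.05 [-2.9  1.3  9.2]
144.2 False 146.91 [-5.6  3.1 17. ]
[-5.42670217  3.36211481 17.9797012 ]
[ 0.8338145   0.44444797 -0.85784876] 49.3583
```

The cap bottomed at 147 mm (8 mm of travel, 18 N) and was then released. Now to look at the bin.

```bash
python3 - <<'E'
from h import *
jaws.set_gripper(50,40)
T=viewer.snapshot('top')
env.move_to([500,120,380],[180,0,90]); s=viewer.snapshot('wrist')
env.move_to([470,160,400],[180,0,90]); s2=viewer.snapshot('wrist'); save(s2,'w7')
for q,z in (('bin',0),('bin_grip',75)):
    a=[models.landmark_of(q,v) for v in (s,s2,T)]
    for v,d in zip((s,s2,T),a): print(q,[(np.round(x['at']).tolist(),round(x['confidence'],2),onz(v,x['at'],z).round().tolist()) for x in d])
    if a[0] and a[1]: print(tri([(s,a[0][0]['at']),(s2,a[1][0]['at'])]))
    if a[1] and a[2]: print(tri([(T,a[2][0]['at']),(s2,a[1][0]['at'])]))
import pickle; pickle.dump((s,s2,T),open('b.pkl','wb'))
E
```

```text
bin [([319.0, 76.0], 0.75, [504.0, 250.0, 0.0])]
bin [([333.0, 102.0], 0.94, [500.0, 250.0, 0.0])]
bin [([216.0, 233.0], 0.67, [493.0, 249.0, 0.0])]
(array([502.1557237 , 251.13275518, -14.68912046]), np.float64(1.8039768680992991))
(array([496.17843529, 249.29813085,   1.89641325]), np.float64(3.541965020269663))
bin_grip [([320.0, 18.0], 0.59, [505.0, 315.0, 75.0])]
bin_grip [([339.0, 52.0], 0.91, [503.0, 318.0, 75.0])]
bin_grip [([192.0, 230.0], 0.63, [501.0, 307.0, 75.0])]
(array([505.16900555, 323.79918603,  43.11692967]), np.float64(0.38567726622668996))
(array([509.09130037, 338.89710596, -43.90612955]), np.float64(2.6977061760967516))
```

View pics/w7.png

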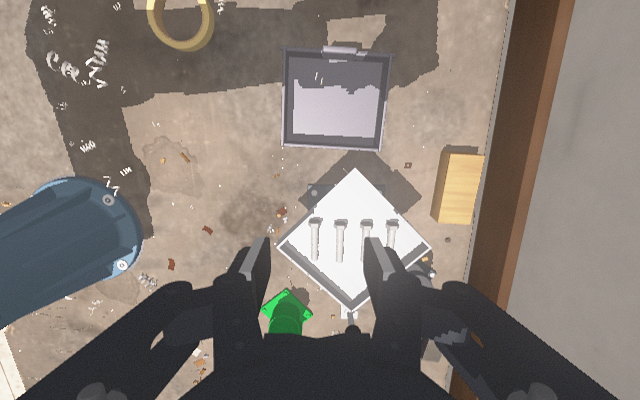

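The bin was knocked closer. Its rim corners are now at (285,50), (391,54), (381,150) and (282,146), with the plate at (342,48). I'll hover over the plate and check it.

```bash
python3 - <<'E'
from pick import *; import pickle
s,s2,T=pickle.load(open('b.pkl','rb'))
C=[onz(s2,p,55) for p in [(285,50),(391,54),(381,150),(282,146)]]; c=np.mean(C,0)
for x in C: print(x.round())
g=onz(s2,(342,48),91); v=C[1]-C[0]; w=C[2]-C[3]; yaw=np.degrees([np.arctan2(v[1],v[0]),np.arctan2(w[1],w[0])]); print('c',c,'plate',g,'yaws',yaw,(g-c)[:2])
y=yawpick([505,318,205],[0,180]); env.move_to([505,318,205],[180,0,y]); s=viewer.snapshot('wrist'); save(s,'w8'); print(y,[ (x['at'],x['confidence'],onz(s,x['at'],75)) for x in models.landmark_of('bin_grip',s)],env.current_t(),env.current_joint_pos().round())
pickle.dump(s,open('b2.pkl','wb'))
E
```

```text
[421. 324.  55.]
[585. 318.  55.]
[579. 171.  55.]
[412. 178.  55.]
c [499.23136648 247.79314656  55.        ] plate [506.13093528 319.80414273  91.        ] yaws [-1.9394504  -2.27033334] [ 6.89956881 72.01099617]
-180 [([318.1, 186.9], 0.91, array([503.77048741, 319.9801642 ,  75.        ]))] 53.0833 [ 21.  14.  90.  -0.  75. -69.]
```

View pics/w8.png

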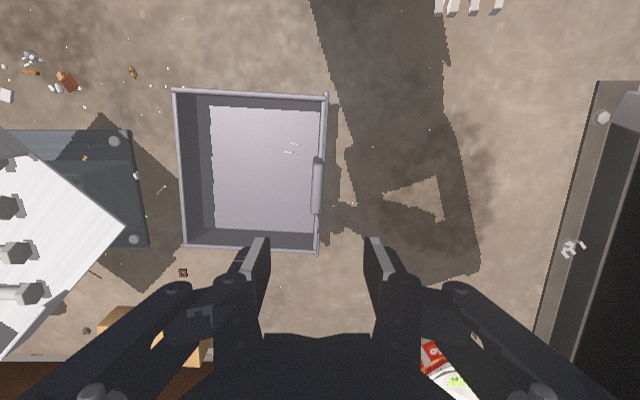

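The grip plate is at (317,186), and the bin is turned about -2°. The foot plate shows in front of the pan at (70-150,130-245), so I need its front edge.

```bash
python3 - <<'E'
from h import *; import pickle
s=pickle.load(open('b2.pkl','rb')); s7=pickle.load(open('b.pkl','rb'))[1]
for n,p,z in [('front edge a',(132,130),8),('front edge b',(149,245),8),('screwA',(114,141),8),('screwB',(134,239),8),('tip',(126,228),117),('rimR1',(326,95),55),('rimR2',(318,250),55),('rimL1',(174,90),55),('rimL2',(183,246),55),('plate top',(318,186),91),('pl1',(321,158),91),('pl2',(316,214),91)]: print(n,onz(s,p,z).round(1))
for n,p,z in [('screw7',(313,192),8),('tip7',(353,168),117),('panL',(277,246),143),('panR',(431,246),143)]: print(n,onz(s7,p,z).round(1))
E
```

```text
front edge a [453.  105.7   8. ]
front edge b [598.6 100.8   8. ]
screwA [465.4  82.4   8. ]
screwB [590.1  82.9   8. ]
tip [529.3 153.3 117. ]
rimR1 [417.6 327.7  55. ]
rimR2 [582.3 320.   55. ]
rimL1 [412.9 182.1  55. ]
rimL2 [577.  168.7  55. ]
plate top [498.8 319.8  91. ]
pl1 [472.8 322.5  91. ]
pl2 [526.2 317.9  91. ]
screw7 [463.2  84.5   8. ]
tip7 [524.7 152.1 117. ]
panL [409.7  36.3 143. ]
panR [644.9  36.5 143. ]
```

```bash
python3 - <<'E'
from h import *; import pickle
g=[499.5,320]; y=177.5
env.move_straight([*g,120],[180,0,y],feed=150)
h=env.move_straight([*g,61],feed=60,threshold=12); print('down',h,env.current_tcp_pos())
jaws.set_gripper(0,70); print('w',env.current_grip_width(),env.current_contact_force())
z=env.current_tcp_pos()[2]
env.move_straight([510,300,z],[180,0,179.9],feed=60)
print('w',env.current_grip_width(),env.current_contact_force())
h=env.move_straight([527,275,z],feed=60)
h=env.move_straight([527,251,z],feed=40,threshold=15); print(h,env.current_tcp_pos(),env.current_contact_force(),env.current_grip_width())
jaws.set_gripper(50,40); env.move_straight([527,env.current_tcp_pos()[1],205],feed=120)
s=viewer.snapshot('wrist'); save(s,'w9'); pickle.dump(s,open('b3.pkl','wb')); print(env.current_t())
E
```

```text
down False [499.87211983 320.16159596  61.45820284]
w 8.781995951147518 [-0.76834224 -2.68506245  6.03217402]
w 8.982452325034256 [ 1.55564753 -1.01512527  0.96193012]
False [526.91670927 250.25385969  61.55931467] [-0.50894602 -0.53232812  3.07651645] 9.081881100404928
59.1583
```

View pics/w9.png

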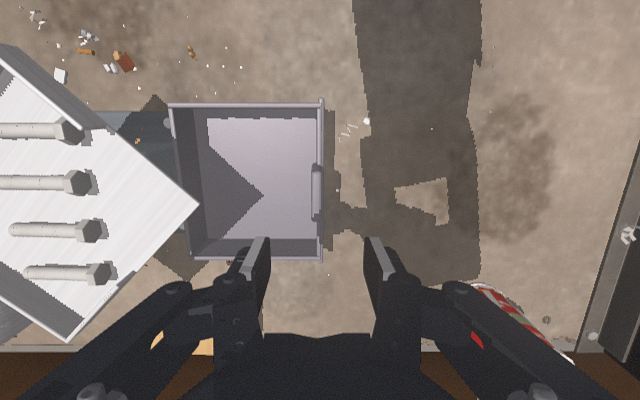

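The bin sits under the spout: rim right edge about x=322, tip at (199,205) over the bin. I'll check its pose numerically.

```bash
python3 - <<'E'
from h import *; import pickle
s=pickle.load(open('b3.pkl','rb'))
for n,p,z in [('rimR1',(322,102),55),('rimR2',(321,260),55),('rimL1',(171,106),55),('rimL2',(192,258),55),('pl1',(317,166),91),('pl2',(316,220),91),('tip',(199,205),117)]: print(n,onz(s,p,z).round(1))
print([(x['at'],x['confidence'],onz(s,x['at'],75)) for x in models.landmark_of('bin_grip',s)],[(x['at'],x['confidence'],onz(s,x['at'],0)) for x in models.landmark_of('bin',s)])
E
```

```text
rimR1 [444.5 256.8  55. ]
rimR2 [614.3 256.3  55. ]
rimL1 [448.  110.8  55. ]
rimL2 [611.5 110.8  55. ]
pl1 [500.4 251.9  91. ]
pl2 [552.2 250.8  91. ]
tip [528.5 152.7 117. ]
[([316.0, 195.6], 0.65, array([532.6880425 , 250.86444548,  75.        ])), ([62.5, 273.5], 0.19, array([618.7790285 , -20.17629555,  75.        ]))] [([259.5, 177.4], 0.9, array([530.90806689, 181.14501719,   0.        ]))]
```

The bin is centred at about (529,183), yaw 0, with roughly a 10 mm gap. Next I'll check the knob from close by and tip the pan slowly.

```bash
cat > knob.py <<'E'
from h import *
O=np.array([526.8,93,115.]); DZ=-11
def kp(th,ko):  # TCP for tilt th; ko=(y,z) of the knob relative to hinge at level
    c,s=np.cos(th),np.sin(th); return [KX,O[1]+ko[0]*c+ko[1]*s,O[2]-ko[0]*s+ko[1]*c+DZ]
KX=526.8
E
python3 - <<'E'
from h import *
env.move_straight([527,250,300],feed=250)
env.move_to([526.5,-120,300],[180,0,90]); a=viewer.snapshot('wrist'); da=models.landmark_of('pan_knob',a)
env.move_to([526.5,-150,330],[180,0,90]); b=viewer.snapshot('wrist'); db=models.landmark_of('pan_knob',b)
for v,d in((a,da),(b,db)): 
    print([(np.round(x['at'],1).tolist(),round(x['confidence'],2),onz(v,x['at'],170).round(1).tolist()) for x in d[:2]],proj(v,[526.5,-102,170]).round())
    u=proj(v,[526.5,-102,170]).astype(int); im=v['image'].astype(int).max(2); r=im[u[1]-35:u[1]+35,u[0]-35:u[0]+35]<55
    n,l,st,c=cv2.connectedComponentsWithStats(r.astype(np.uint8)); k=1+np.argmax(st[1:,4]); p=c[k]+u-35; print('blob',p,st[k],onz(v,p,170).round(1))
save(a,'w10')
E
```

```text
[] [317. 172.]Traceback (most recent call last):
  File "<stdin>", line 8, in <module>
    return _wrapfunc(a, 'argmax', axis=axis, out=out, **kwds)
    return bound(*args, **kwds)
ValueError: attempt to get argmax of an empty sequence
```

```bash
python3 - <<'E'
from h import *
print(env.current_tcp_pos(),env.current_ee_rot(),env.current_t())
b=viewer.snapshot('wrist'); save(b,'w10'); print(proj(b,[526.5,-102,170]),[(x['at'],x['confidence']) for x in models.landmark_of('pan_knob',b)])
E
```

```text
[ 526.44758571 -149.13091555  329.47996793] [-1.79967825e+02 -3.84704664e-02  9.00540353e+01] 61.6667
[317.11063595 137.96385373] [([313.9, 139.4], 0.89), ([374.2, 0.0], 0.24)]
```

View pics/w10.png

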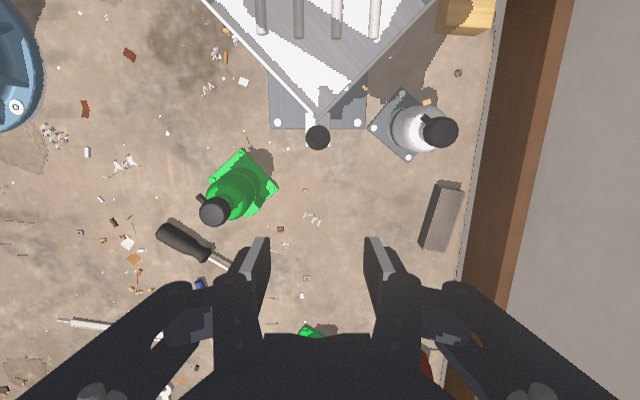

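The knob is at (317,138), exactly as predicted. I'll grip it and tip.

```bash
python3 - <<'E'
from knob import *
ko=(-195,55)
p=kp(0,ko); env.move_to([p[0],p[1],240],[180,0,90])
print('down',env.move_straight(p,feed=70,threshold=12))
jaws.set_gripper(0,40); print('w',env.current_grip_width(),env.current_contact_force())
w=[]
for th in np.arange(0.04,0.941,0.04):
    env.move_straight(kp(th,ko),feed=20 if th<.6 else 30)
    w.append((round(th,2),round(env.current_grip_width(),1),np.round(env.current_contact_force(),0).tolist()))
    if w[-1][1]<18: print('slip'); break
print(w[::4]+w[-1:],env.current_t())
env.pause(.5)
T=viewer.snapshot('top');S=viewer.snapshot('side');W=viewer.snapshot('wrist');save(W,'w11');save(T,'top3');save(S,'side3')
a=cv2.imread('pics/top3.png')[130:330,140:400]; cv2.imwrite('pics/top3c.png',cv2.resize(a,None,fx=3,fy=3,interpolation=cv2.INTER_CUBIC))
E
```

```text
down False
w 23.417585745740148 [-0.87834183  0.54307202  4.36043245]
[(np.float64(0.04), 23.2, [4.0, -4.0, -2.0]), (np.float64(0.2), 23.5, [6.0, -0.0, -4.0]), (np.float64(0.36), 23.8, [9.0, 4.0, -7.0]), (np.float64(0.52), 23.3, [8.0, 2.0, -6.0]), (np.float64(0.68), 23.5, [9.0, 3.0, -7.0]), (np.float64(0.84), 23.3, [9.0, 3.0, -9.0]), (np.float64(0.92), 22.9, [11.0, 2.0, -10.0])] 75.4917
```

View pics/w11.png

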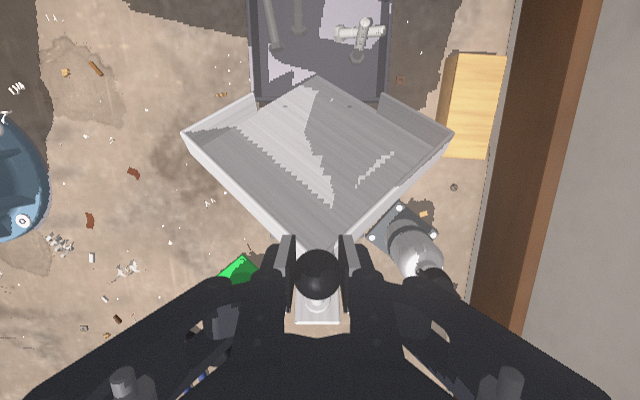

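The pan is empty. The bin holds four bolts: (270,22), (297,12) and two crossed at (360,33). Now I'll lower the pan and check the bin.

```bash
python3 - <<'E'
from knob import *; import pickle
ko=(-195,55)
for th in np.arange(0.88,-0.001,-0.08): env.move_straight(kp(max(th,0),ko),feed=60)
p=kp(0,ko); env.move_straight(p,feed=30); print(env.current_grip_width(),env.current_contact_force())
jaws.set_gripper(50,40); env.pause(.5); env.move_straight([p[0],p[1],300],feed=150)
k=viewer.snapshot('wrist'); print('knob',proj(k,[526.8,-102,170]),[(x['at'],x['confidence']) for x in models.landmark_of('pan_knob',k)][:2])
env.move_to([527,235,300],[180,0,90])
env.move_to([527,251,205],[180,0,180]); s=viewer.snapshot('wrist'); save(s,'w12'); pickle.dump(s,open('b4.pkl','wb'))
print([(x['at'],x['confidence'],onz(s,x['at'],75)) for x in models.landmark_of('bin_grip',s)],env.current_t())
E
```

```text
22.824407642458972 [ 1.13967364 -9.10708766  3.00281942]
knob [317.74922387 189.98117674] [([316.2, 188.5], 0.81)]
[([319.0, 190.4], 0.8, array([529.10553787, 253.53236345,  75.        ]))] 86.075
```

View pics/w12.png

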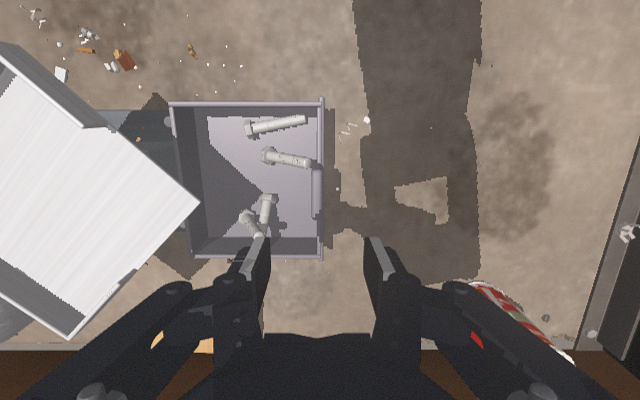

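All four bolts are in the bin, at (275,125), (288,158), (266,210) and (253,222), and the bin hasn't moved. I'll draw it out.

```bash
python3 - <<'E'
from h import *; import pickle
env.move_straight([527,251,120],feed=150)
print('down',env.move_straight([527,251,61],feed=60,threshold=12))
jaws.set_gripper(0,70); print('w',env.current_grip_width())
z=env.current_tcp_pos()[2]
for y in (275,300,325,347):
    env.move_straight([527,y,z],feed=50); print(env.current_tcp_pos().round(1),env.current_grip_width().round(1))
jaws.set_gripper(50,40); env.move_straight([527,347,250],feed=120)
env.move_to([480,230,400],[180,0,90]); s=viewer.snapshot('wrist'); save(s,'w13'); pickle.dump(s,open('b5.pkl','wb'))
T=viewer.snapshot('top');
for q,z in(('bin',0),('bin_grip',75),('wood_block',0),('box_section',0),('pan_knob',170)): 
    for v in(s,T): print(q,[(x['at'].round() if hasattr(x['at'],'round') else x['at'],round(x['confidence'],2),onz(v,x['at'],z).round()) for x in models.landmark_of(q,v)][:1])
print(env.current_t())
E
```

```text
down False
w 8.852236319696644Traceback (most recent call last):
  File "<stdin>", line 7, in <module>
AttributeError: 'float' object has no attribute 'round'
```

```bash
python3 - <<'E'
from h import *; import pickle
z=env.current_tcp_pos()[2]
for y in (300,325,347):
    env.move_straight([527,y,z],feed=50); print(np.round(env.current_tcp_pos(),1),env.current_grip_width())
jaws.set_gripper(50,40); env.move_straight([527,347,250],feed=120)
env.move_to([480,230,400],[180,0,90]); s=viewer.snapshot('wrist'); save(s,'w13')
T=viewer.snapshot('top');
for q,z in(('bin',0),('bin_grip',75),('wood_block',0),('box_section',0),('pan_knob',170)): 
    for v in(s,T): print(q,[(np.round(x['at']),round(x['confidence'],2),onz(v,x['at'],z).round()) for x in models.landmark_of(q,v)][:1])
print(env.current_t())
E
```

```text
[527.  300.   61.6] 8.901225134752979
[527.  324.9  61.5] 8.928805075196735
[527.  347.1  61.5] 8.715636455492739
bin [(array([346., 127.]), 0.93, array([533., 276.,   0.]))]
bin [(array([206., 220.]), 0.76, array([534., 280.,   0.]))]
bin_grip [(array([350.,  84.]), 0.89, array([530., 344.,  75.]))]
bin_grip [(array([180., 221.]), 0.76, array([528., 342.,  75.]))]
wood_block [(array([444., 219.]), 0.57, array([734.,  97.,   0.]))]
wood_block [(array([261., 158.]), 0.87, array([725., 106.,   0.]))]
box_section [(array([424., 355.]), 0.71, array([ 731., -243.,    0.]))]
box_section [(array([375., 153.]), 0.85, array([ 731., -253.,    0.]))]
pan_knob []
pan_knob [(array([323., 213.]), 0.66, array([533., -84., 170.]))]
94.9417
```

View pics/w13.png

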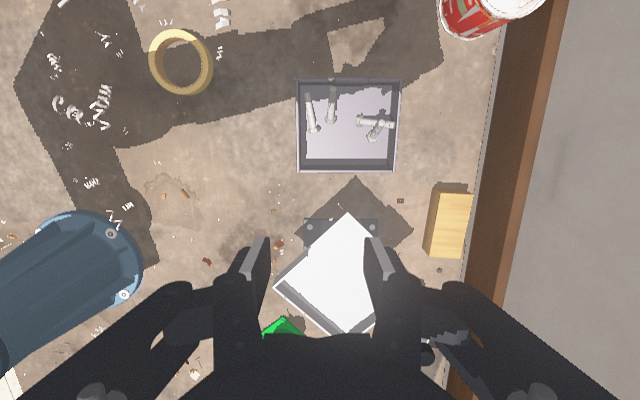

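The bin stands clear at (350,125) with four bolts in it, the pan is level and empty, and the wood block hasn't moved. Handing in.

```bash
python3 -c "
from station import env,ticket
ticket.sign_off(); print(env.current_t())"
```

```text
the job is handed in; nothing more can be done
the job is handed in; nothing more can be done
```

The job is done and handed in after about 95 s of robot time, well under the 210 s limit.

- **Bolts:** I found four on the bench and laid all four in the pan.
- **Oil:** I pressed the steel sprayer's cap to its stop, about 8 mm of travel at 18 N, and released it. I left both green sprayers alone. No picture was taken to check that the cap came back up.
- **Tipping:** The bin had been knocked closer, so I measured it again, straightened it and slid it to about 10 mm from the pedestal, centred under the spout. Tipping the pan slowly to 0.92 rad ran all four bolts into the bin. I then lowered the pan to level and drew the bin straight back.

**Last checks:**
- The final picture shows four bolts in the bin, the bin about 104 mm clear of the pedestal, and the pan empty and level.
- The wood block and box section are within about 10 mm of where I first measured them, which is as close as these readings go.
- **Disagreements:** The top-camera knob reading came out about 18 mm off (it read off by a similar amount at the start), but the close wrist view placed the knob at level to within 2 pixels. The two height estimates for the cap were 145 and 174 mm against the stated 155 mm, and contact on pressing agreed with 155 mm.

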